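# Find the dowel with the drill-jig cover and hold it down

### The job

Take the loose drill-jig cover by its grip and lay it on the sprung bed of the drilling fixture about 20 mm to one side of the locating pin, pushed squarely against the fence; then slide it along the fence until the socket hidden in its underside drops over the pin. Press the cover fully home, down to the bed's stop, and finish while still holding it down there with the gripper (the springs lift it again if you let go). Leave the other things on the bench where they lie.

Things in the scene. Friction and masses are not known exactly. Their poses are not given: they have to be found in the camera images.
- cover: Loose drill-jig cover, 0.3 kg: aluminium plate 70 (x) x 100 (y) x 14 mm with four steel bushes and, mid-top, an upright black grip 46 (x) x 16 (y) mm, 14 to 51 mm above the underside; pinch it along y. Mid-underside, hidden: round blind socket, 14 mm wide, 10.5 mm deep. Origin: centre of the underside, on the socket's axis. Same either way round (half a turn). Starts flat on the bench, grip up.
- fixture: Drilling fixture fixed to the bench, place and yaw vary: steel base plate 102 (x) x 180 (y) x 12 mm carrying a locating pin, a sprung aluminium bed and a fence. Origin: on the pin's axis at bench height; x points from the pin square to the fence, y along the fence, z up.
- fence: Steel fence bar on the fixture's +x side, 14 x 176 mm, top 36 mm above the bench. This entry's origin and axes are the fixture's own (on the pin's axis); the face towards the pin is the plane x = +35 mm. With the cover's 100 mm edge against it, the socket is in line with the pin and only a slide along y is left.
- pin_tip (a point): Top centre of the fixed upright locating pin, 12 mm thick, chamfered to 8 mm over the last 2.5 mm, 29 mm above the bench: 3 mm out of the raised bed, 9 mm when the bed is down. Height of the cover's underside: beside the pin it rides on the tip at 29 mm; dropped on, it lies on the raised bed at 26 mm; pressed home, 20 mm.
- bed (a joint): Downward travel of the sprung bed, m: 0 raised (top 26 mm above the bench), 0.006 on its stop (20 mm). Bed plate: fixture x = -39 to +33 mm, y = -78 to +78 mm. The springs push up with about 8 N raised and 14 N down; the bed's and cover's weight take about 4.5 N of it.
- thread_tape: Bystander, to be left alone: white roll of thread tape, 53 mm across, 14 mm high, lying flat.
- brass_nut: Bystander, to be left alone: brass hexagon nut, 39 mm, 20 mm high.
- spanner: Bystander, to be left alone: plain steel spanner, 187 mm long, 8 mm high.
- centre_punch: Bystander, to be left alone: steel centre punch, 100 mm long, 10 mm thick.
- tape_measure: Bystander, to be left alone: tape measure, 36 x 82 x 64 mm.
- pliers: Bystander, to be left alone: pliers, 187 mm long, 16 mm high.
- gauge_block: Bystander, to be left alone: wooden packing block, 34 x 75 x 64 mm.

How it is judged (in metres and radians):
On the way, in this order (a step that is already met when the one before it is completed fails the run):
1. the cover is low over the bed, square and pushed against the fence (more than 1 N), its socket at least 10 mm to one side of the pin (contact force between cover and fence above 1 N and height (world z) of cover between 0.018 and 0.034 m and (y of cover in the frame of fixture above 0.01 m or y of cover in the frame of fixture below -0.01 m) and x of cover in the frame of fixture between -0.003 and 0.003 m and angle between the x axis of cover and the x axis of fixture, either way round below 0.06 rad and angle between cover's own z axis and vertical below 0.07 rad), for 0.1 s.
2. the cover has dropped over the pin (height (world z) of cover below 0.0275 m and horizontal distance between cover and pin_tip below 0.0025 m and angle between the x axis of cover and the x axis of fixture, either way round below 0.06 rad and angle between cover's own z axis and vertical below 0.07 rad), for 0.1 s.
At the end, for the whole second after the job is handed in: Cover on the pin (centre within 2.5 mm), level within 0.07 rad, square within 0.06 rad, pressed home (bed over 5 mm down, cover's underside under 21.5 mm above the bench), at rest, fingers still on the cover with over 4 N and cover on the fixture with over 8 N (value of joint bed above 0.005 m and height (world z) of cover below 0.0215 m and horizontal distance between cover and pin_tip below 0.0025 m and angle between the x axis of cover and the x axis of fixture, either way round below 0.06 rad and angle between cover's own z axis and vertical below 0.07 rad and contact force between the fingers and cover above 4 N and contact force between cover and fixture above 8 N and linear speed of cover below 0.02 m/s); the arm keeps its last pose, push and grip.
It fails at once if a bystander is moved by more than 30 mm (distance of any of thread_tape, brass_nut, spanner, centre_punch, tape_measure, pliers, gauge_block from where it was at the start of the episode above 0.03 m).
It also fails if it takes over 40 s, if anything falls off the work surface, if the arm or the gripper's body presses on something with over 40 N, if the wrist force passes 120 N, or if a joint passes its speed limit or range.

### The arm

A 6-joint arm with a two-finger parallel gripper is mounted at the origin on a cart in front of the work surface, level with it; the furniture and walls round the work are solid. World frame = base frame: x ahead of the robot, y to its left, z up, the work surface at z = 0. Lengths are in mm, angles in rad, forces in N, time in s.
With the tool pointing down it reaches from about 400 to 925 mm from the base axis. Payload 12.5 kg.
Tool frame: the origin (TCP) lies on the mounting face of the last link; the fingertips stand 190 mm ahead of it and the grasp point (between the pads) lies 171 mm ahead of it; z points along the fingers, y is the line along which they close (so a half turn about z gives the same grasp; the last joint's range is limited). The gripper opens to 95 mm and grips with 3 to 60 N. Pads are 20 mm wide; open, the fingers measure 119 mm over their backs; the gripper's body (75 mm by 180 mm) begins 59 mm behind the grasp point.
Start: joints at [-1.366, 0.491, 1.559, -0, 1.092, -0.106], TCP at [191.157, -595.049, 404.761] pointing down, gripper open.
Joint ranges: [-3.1, 3.1], [-0.84, 2.19], [0.05, 2.79], [-1.13, 4.28], [0.06, 2.93], [-2.69, 2.69]. Speed limits (rad/s): [2.22, 2.22, 2.79, 3.14, 3.14, 3.14].

### API

Orientations are given as [roll, pitch, yaw] about the fixed x, y, z axes, in that order (R = Rz(yaw) Ry(pitch) Rx(roll)).
In Python, from cell import * gives the robot as it stands.
- The arm moves only by the tool arm_command, never from a script. Its argument "rows" is a list that holds one entry, the list of rows, each a list of 7 numbers: the shift along the tool's x, y, z normalised to -1 to 1, where 1 is 0.15 m, then the turn, a rotation vector about the tool's x, y, z normalised to -1 to 1, where 1 is 360 degrees, then the opening, from -1 (shut) to 1 (fully open). A call has 1 to 10 rows; each row is the pose to reach, as a shift and turn from the pose commanded when the call began, along the tool's axes at that moment, turning the shorter way round; what a row does not reach only later rows make up. A row lasts 1/12 s, in which the tool goes at most 41.7 mm and 7.16 degrees, less where a joint would pass 70% of its speed; a pose out of reach is approached as far as the arm can. A call with a number of a shift or a turn outside -1 to 1 is refused whole. A call with a gripper value outside its range is refused whole. The fingers move at their own pace and stop on an object; the grip force is fixed at half the most. Time passes only in rows, so rows that repeat a pose let the fingers close. It gives the time, the measured TCP pose, the force, the opening and the grip force at its end, in the units of the state.
- state(): the state, without advancing time (a new reading comes with each control period).
- read_camera(name): name is "side" or "top"; returns (picture, depth): 420x560x3 uint8, red, green, blue; 420x560 float32, mm along the optical axis (not along the pixel's ray), 0 where there is no reading.
- get_calibration(name): a dict with "camera_matrix" (3x3 intrinsics, pixels), "position" and "orientation" of the camera in the world. Camera axes: x right, y up, looking along -z (the intrinsics and any distortion apply to the point x, -y, -z); pixel columns grow to the right and rows downward; lengths in mm; the calibration is good to about 2 mm. A picture is of the moment at which its call begins. get_calibration takes no time and is no camera call.
- job_done(): hands the job in; it is judged then, once.
The state is a dict: "t": time; "joints": joint angles; "qvel": joint speeds; "tau": joint torques, N m; "eef_pos": TCP position; "tcp_rot": TCP orientation; "ft_force": force on the tool from outside, world axes, zero at the start; "moment": the same for the moment, N m; "opening": opening from 0.0 (shut) to 1.0 (fully open); "grip_force": force on a finger pad.
Only numpy, scipy, OpenCV 4.12 (cv2) and the standard library are available. Lean on these libraries where they do the work, as an engineer would, in place of code of your own. Each camera call takes 0.05 s, during which the arm holds its last target. There are 200 camera calls.

## Working session

There is one attempt and no reset: what is moved stays moved. The work goes in short steps, Python scripts to look and compute and a tool call to move; the robot and the scene stay as the last step left them, time stands still between calls to the robot, and variables do not carry over. Pictures are saved under pics/ and viewed, at most 10 in all, crops included, and the job is handed in when it is done.

Besides the shell and the picture viewer there is one more tool, called after "Call:" in YAML: its name, and indented under it one key for each argument. arm_command: Moves the arm, as the interface text tells. Its arguments: {"type":"object","properties":{"rows":{"type":"array","items":{"type":"array","items":{"type":"array","items":{"type":"number","minimum":-1,"maximum":1}}}}},"required":["rows"]}

```bash
ls; mkdir -p pics
python3 - <<'E'
from cell import *
import cv2,numpy as np
for n in ("top","side"):
    p,d=read_camera(n); cv2.imwrite(f"pics/{n}0.png",p[:,:,::-1]); np.save(f"{n}0.npy",d); print(get_calibration(n))
print(state())
E
```

```text
pics
{'camera_matrix': array([[405.50226848,   0.        , 279.8963035 ],
       [  0.        , 405.50226848, 213.61854502],
       [  0.        ,   0.        ,   1.        ]]), 'position': array([ 447.42466725,   36.4155462 , 1177.13481082]), 'orientation': array([ 0.13687384, -0.02325221, -1.58483762])}
{'camera_matrix': array([[409.31743066,   0.        , 270.63735472],
       [  0.        , 409.31743066, 206.90025236],
       [  0.        ,   0.        ,   1.        ]]), 'position': array([574.14800494, 688.1205885 , 634.4164497 ]), 'orientation': array([ 0.86350959, -0.01580123,  3.1390419 ])}
{'t': 0.1, 'joints': array([-1.36562029e+00,  4.91465071e-01,  1.55938146e+00,  6.23067967e-06,
        1.09165507e+00, -1.05585526e-01]), 'qvel': array([ 3.51951743e-04, -8.74494348e-05, -1.73114548e-03,  1.33402329e-04,
       -3.70815968e-03, -7.31222272e-04]), 'tau': array([ 1.62145538e-03, -6.13624549e+01, -2.58607525e+01,  6.93751196e-02,
        4.69698559e-02, -6.11118776e-05]), 'eef_pos': array([ 191.13985629, -595.02582685,  404.2437751 ]), 'tcp_rot': array([-3.14068935e+00, -1.01289207e-04,  3.10758646e-01]), 'ft_force': array([ 0.1671261 , -0.09703177, -0.01456262]), 'moment': array([ 0.00473802, -0.04463113,  0.02584789]), 'grip_force': 0.0, 'opening': 1.0014447234306296}
```

View pics/top0.png

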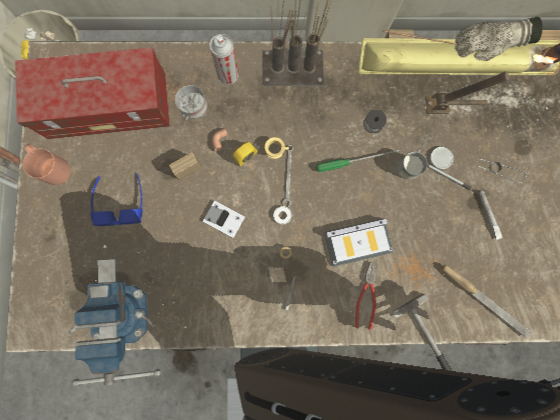

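View pics/side0.png

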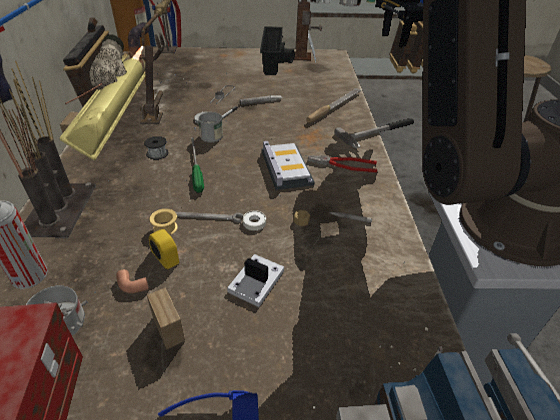

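The top view shows the cover at about (224,218) with its grip up, and the fixture at about (358,242) with the fence on its upper edge (world +x). The side view agrees: cover at (257,280), fixture at (288,163), fence on its left. Next I'll measure both from depth.

```bash
cat > h.py <<'E'
from cell import *
import cv2,numpy as np
from scipy.spatial.transform import Rotation as R
def cloud(n,d):
    c=get_calibration(n);K=c['camera_matrix'];v,u=np.indices(d.shape)
    P=np.stack([(u-K[0,2])/K[0,0]*d,-(v-K[1,2])/K[1,1]*d,-d],-1)
    return P@R.from_euler('xyz',c['orientation']).as_matrix().T+c['position']
def rect(P):
    r=cv2.minAreaRect(P[:,:2].astype(np.float32));return np.round(r[0],1),np.round(r[1],1),round(r[2],1),len(P)
E
python3 - <<'E'
from h import *
boxes={'top':{'cover':(195,190,255,245),'fix':(315,210,400,275)},'side':{'cover':(220,245,292,312),'fix':(255,130,320,195)}}
for n in boxes:
    d=np.load(n+'0.npy');W=cloud(n,d)
    im=cv2.imread(f'pics/{n}0.png')
    for k,(a,b,c,e) in boxes[n].items():
        P=W[b:e,a:c].reshape(-1,3)
        print(n,k,np.histogram(P[:,2],bins=range(-8,70,3)))
        for lo,hi in ([(9,19),(45,56)] if k=='cover' else [(6,16),(21,27.5),(31,40),(7,40)]):
            print((lo,hi),rect(P[(P[:,2]>lo)&(P[:,2]<hi)]))
        cv2.imwrite(f'pics/{n}_{k}.png',cv2.resize(im[b:e,a:c],None,fx=6,fy=6,interpolation=cv2.INTER_CUBIC))
a=cv2.imread('pics/top_cover.png');b=cv2.imread('pics/top_fix.png')
m=np.zeros((390,800,3),np.uint8);m[:330,:360]=a[:,:];b=cv2.resize(b,(430,329));m[:329,365:795]=b
cv2.imwrite('pics/crop.png',m)
E
```

```text
top cover (array([  14,  300, 1030,  904,  187,   18,  148,  334,  190,   38,    4,
          2,    2,    2,    5,    2,    2,    2,   20,   41,   32,    3,
          0,    0,    0]), array([-8, -5, -2,  1,  4,  7, 10, 13, 16, 19, 22, 25, 28, 31, 34, 37, 40,
       43, 46, 49, 52, 55, 58, 61, 64, 67]))
(9, 19) (array([594.9, 171.5]), array([100.6,  70.3]), 61.1, 685)
(45, 56) (array([594.2, 171.8]), array([16.5, 44.9]), 60.0, 97)
top fix (array([  19,  384, 1383, 1204,  221,   71,  240,  222,   59,   26,  307,
        700,  330,   68,  135,  109,   20,    0,    0,    0,    0,    0,
          0,    0,    0]), array([-8, -5, -2,  1,  4,  7, 10, 13, 16, 19, 22, 25, 28, 31, 34, 37, 40,
       43, 46, 49, 52, 55, 58, 61, 64, 67]))
(6, 16) (array([ 512.8, -209.4]), array([232.3, 177.3]), 82.6, 556)
(21, 27.5) (array([ 520.5, -212.8]), array([ 79.2, 166.8]), 11.4, 910)
(31, 40) (array([ 528. , -215.5]), array([ 84.1, 175.2]), 12.2, 312)
(7, 40) (array([ 518.6, -205.5]), array([223.2, 166.8]), 82.6, 2267)
side cover (array([   0,   35, 2134, 1002,   52,   56,  126,  854,  151,   19,   26,
  
[... 229 characters left out ...]
ray([591.6, 170.7]), array([102.1,  71.1]), 60.6, 1147)
(45, 56) (array([591.7, 171.5]), array([17.4, 45.8]), 58.8, 188)
side fix (array([   0,   65, 1654,  721,   62,   71,  225,  143,   28,   40,  139,
        736,   89,   25,  140,   60,    2,    0,    0,    0,    0,    0,
          0,    0,    0]), array([-8, -5, -2,  1,  4,  7, 10, 13, 16, 19, 22, 25, 28, 31, 34, 37, 40,
       43, 46, 49, 52, 55, 58, 61, 64, 67]))
(6, 16) (array([ 495.4, -210.8]), array([148.5, 205.5]), 12.3, 467)
(21, 27.5) (array([ 522.4, -213.7]), array([ 89.1, 170.3]), 12.3, 828)
(31, 40) (array([ 559.4, -208.9]), array([ 15.4, 177.7]), 12.7, 225)
(7, 40) (array([ 497.8, -222.1]), array([148.4, 182.5]), 12.4, 1696)
```

View pics/crop.png

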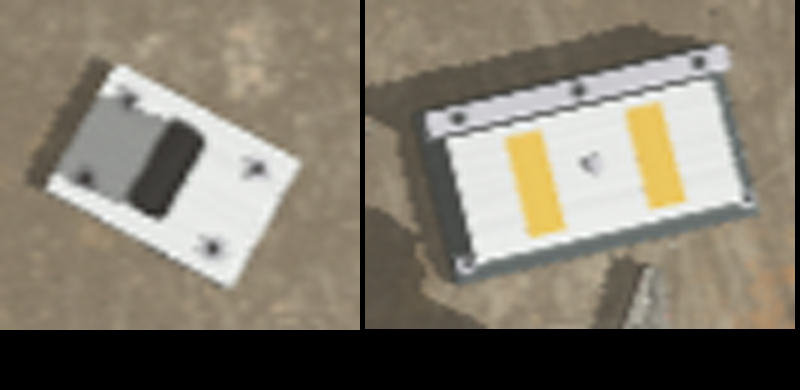

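The crop shows the grip centred on the cover, and the pin at crop (592,160), mid-bed below the fence. I'll refine the fixture pose and pick out the pin.

```bash
cat >> h.py <<'E'
def go(x,y,z,yaw,p=None,q=None):
    "shift in units of 150mm along tool axes and rotvec/360deg to get a down-pointing TCP to x,y,z,yaw(deg)"
    s=state();p=s['eef_pos'] if p is None else p;R0=R.from_euler('xyz',s['tcp_rot'] if q is None else [np.pi,0,np.radians(q)])
    R1=R.from_euler('xyz',[np.pi,0,np.radians(yaw)])
    print('shift',np.round(R0.inv().apply(np.array([x,y,z])-p)/150,4),'turn',np.round((R0.inv()*R1).as_rotvec()/2/np.pi,4))
E
python3 - <<'E'
from h import *
boxes={'top':(315,210,400,275),'side':(255,130,320,195)}
for n,(a,b,c,e) in boxes.items():
    W=cloud(n,np.load(n+'0.npy'));P=W[b:e,a:c].reshape(-1,3)
    o=np.array([519,-218.]);th=np.radians(12.5)
    for i in range(4):
        M=np.array([[np.cos(th),np.sin(th)],[-np.sin(th),np.cos(th)]])
        L=(P[:,:2]-o)@M.T
        F=(P[:,2]>31.5)&(P[:,2]<42)&(L[:,0]>28)&(L[:,0]<56)&(abs(L[:,1])<100)
        f=L[F]; m=abs(f[:,1])<75
        k=np.polyfit(f[m,1],f[m,0],1); th-=np.arctan(k[0])*1
        ys=np.percentile(f[:,1],[1,99]);xs=np.percentile(f[m,0],[2,98])
        o=o+M.T@np.array([xs.mean()-42,ys.mean()])
    r=rect(P[F]);print(n,'fence',o,np.degrees(th),xs,ys,r)
    L=(P[:,:2]-o)@M.T
    B=(P[:,2]>20)&(P[:,2]<31)&(L[:,0]<25)&(L[:,0]>-50)&(abs(L[:,1])<90)
    l=L[B];print(' bed xlow',np.percentile(l[:,0],2),'y',np.percentile(l[:,1],[1,99]),'z',np.median(P[B][:,2]),'fence z',np.median(P[F][:,2]),'cover z bench',np.median(P[abs(P[:,2])<5][:,2]))
    H=(P[:,2]>5)&(P[:,2]<18)&(abs(L[:,0])<75)&(abs(L[:,1])<100);l=L[H];print(' base',np.percentile(l[:,0],[1,99]),np.percentile(l[:,1],[1,99]))
    # pin projection
    cal=get_calibration(n);C=R.from_euler('xyz',cal['orientation']).as_matrix().T@(np.r_[o,29]-cal['position'])
    K=cal['camera_matrix'];u0,v0=K[0,0]*C[0]/-C[2]+K[0,2],K[1,1]*-C[1]/-C[2]+K[1,2]
    print(' expected pin px',u0,v0)
    im=cv2.imread(f'pics/{n}0.png');v,u=int(v0),int(u0)
    print(cv2.cvtColor(im,cv2.COLOR_BGR2GRAY)[v-7:v+8,u-7:u+8], u-7,v-7)
for n,g in (('top',(195,190,255,245)),('side',(220,245,292,312))):
    a,b,c,e=g;P=cloud(n,np.load(n+'0.npy'))[b:e,a:c].reshape(-1,3);print('cover med z',np.median(P[(P[:,2]>9)&(P[:,2]<19),2]))
E
```

```text
top fence [ 521.29523007 -217.59900176] 12.355217463965726 [35.30284308 48.69705008] [-86.51274484  86.51295359] (array([ 560.6, -208.4]), array([ 17.9, 175.1]), 12.7, 297)
 bed xlow -37.45210815782427 y [-76.19758442  76.87204724] z 26.60543332496468 fence z 36.51208577796115 cover z bench 0.6016214147732626
 base [-73.31538339  63.08414868] [-90.04829037  89.93512965]
 expected pin px 359.41253248573236 241.99322651861277
[[230 231 233 233 233 234 233 232 231 230 231 230 231 232 224]
 [234 234 233 231 231 232 231 231 231 233 234 236 236 235 225]
 [231 231 231 231 231 233 235 235 235 235 234 232 232 232 231]
 [232 233 234 235 235 234 233 232 232 232 232 232 232 232 232]
 [236 234 233 233 232 232 232 231 231 232 232 232 232 233 233]
 [232 232 232 232 232 232 232 232 232 232 233 232 232 232 232]
 [231 231 232 233 233 233 233 208 180 219 232 232 231 232 233]
 [232 232 233 233 233 199 148 179 200 215 228 232 232 232 232]
 [229 231 231 231 232 193 136 178 204 213 227 232 232 233 233]
 [228 233 233 233 233 229 178 161 197 214 227 233 233 234 234]
 [224 231 232 232 232 233 230 218 202 222 
[... 1024 characters left out ...]
]
 [208 208 207 206 206 210 207 202 206 206 210 210 208 201 200]
 [204 204 204 207 206 208 212 205 201 208 208 211 209 201 201]
 [204 205 203 207 205 192 169 185 183 196 211 209 211 206 200]
 [205 204 202 198 210 157  89 134 135 124 206 210 210 211 201]
 [202 207 209 204 209 188  78  76  75 133 207 208 210 209 203]
 [204 209 206 200 205 213 180 179 175 201 207 214 202 212 213]
 [202 208 203 203 203 205 210 211 213 211 208 205 205 210 208]
 [208 202 204 207 205 206 207 209 204 211 205 206 212 214 216]
 [206 206 203 210 204 208 205 202 196 201 196 190 188 189 189]
 [199 194 190 188 185 184 176 171 172 171 171 167 166 166 160]] 280 151
cover med z 14.5633710131508
cover med z 14.625002569615958
```

Both cameras agree: fixture at about (519.8, -217.3), yaw 12.4°; cover at (593.2, 171.4), yaw about -29°. Moving over the cover.

Call:
arm_command:
  rows:
    - [[1, -1, 0, 0, 0, 0, 1], [1, -1, 0, 0, 0, 0, 1], [1, -1, 0, 0, 0, 0, 1], [1, -1, 0, 0, 0, 0, 1], [1, -1, 0, 0, 0, 0, 1], [1, -1, 0, 0, 0, 0, 1]]

```text
t: 0.6
eef_pos: [289.7, -401.6, 404.7]
tcp_rot: [-3.139, -0.0, 0.314]
ft_force: [0.1, -0.6, 0.6]
opening: 0.999
grip_force: 0.0
```

Call:
arm_command:
  rows:
    - [[1, -1, 0, 0, 0, 0, 1], [1, -1, 0, 0, 0, 0, 1], [1, -1, 0, 0, 0, 0, 1], [1, -1, 0, 0, 0, 0, 1], [1, -1, 0, 0, 0, 0, 1], [1, -1, 0, 0, 0, 0, 1]]

```text
t: 1.1
eef_pos: [386.5, -213.3, 404.8]
tcp_rot: [-3.141, -0.0, 0.315]
ft_force: [-0.5, -0.1, 0.7]
opening: 1.003
grip_force: 0.0
```

Call:
arm_command:
  rows:
    - [[1, -1, 0, 0, 0, 0, 1], [1, -1, 0, 0, 0, 0, 1], [1, -1, 0, 0, 0, 0, 1], [1, -1, 0, 0, 0, 0, 1], [1, -1, 0, 0, 0, 0, 1], [1, -1, 0, 0, 0, 0, 1]]

```text
t: 1.6
eef_pos: [483.8, -24.8, 404.6]
tcp_rot: [-3.141, -0.001, 0.315]
ft_force: [-0.2, 0.4, 0.2]
opening: 0.996
grip_force: 0.0
```

Call:
arm_command:
  rows:
    - [[1, -1, 0.3, 0, 0, 0.131, 1], [1, -1, 0.3, 0, 0, 0.131, 1], [1, -1, 0.3, 0, 0, 0.131, 1], [1, -1, 0.3, 0, 0, 0.131, 1], [1, -1, 0.3, 0, 0, 0.131, 1], [1, -1, 0.3, 0, 0, 0.131, 1], [1, -1, 0.3, 0, 0, 0.131, 1], [1, -1, 0.3, 0, 0, 0.131, 1]]

```text
t: 2.27
eef_pos: [579.3, 160.4, 358.6]
tcp_rot: [3.14, 0.001, -0.516]
ft_force: [-0.9, -0.0, -0.8]
opening: 1.001
grip_force: 0.0
```

Run:
```python
from h import *
s=state();print(s['t'],s['eef_pos'],s['tcp_rot'],s['joints'],s['opening'],s['ft_force'])
go(593.2,171.4,300,-29.2);go(593.2,171.4,207.5,-29.2)
```

```text
2.2667 [579.31925119 160.36095805 358.6081142 ] [ 3.14045257e+00  1.14199062e-03 -5.15541734e-01] [ 1.60219149e-01  5.05995884e-01  1.67102691e+00 -2.12985079e-04
  9.66174006e-01  2.24667777e+00] 1.0007582847463101 [-0.92146069 -0.03883491 -0.78432062]
shift [ 0.0447 -0.1101  0.3905] turn [ 0.0002  0.0002 -0.0009]
shift [ 0.0454 -0.1108  1.0072] turn [ 0.0002  0.0002 -0.0009]
```

Call:
arm_command:
  rows:
    - [[0.045, -0.11, 0.4, 0, 0, -0.001, 1], [0.045, -0.11, 0.4, 0, 0, -0.001, 1], [0.045, -0.11, 0.8, 0, 0, -0.001, 1], [0.045, -0.11, 0.8, 0, 0, -0.001, 1], [0.045, -0.11, 1, 0, 0, -0.001, 1], [0.045, -0.11, 1, 0, 0, -0.001, 1], [0.045, -0.11, 1, 0, 0, -0.001, 1]]

```text
t: 2.85
eef_pos: [592.9, 169.7, 209.0]
tcp_rot: [3.14, 0.002, -0.504]
ft_force: [-0.7, -0.0, 0.5]
opening: 1.0
grip_force: 0.0
```

Call:
arm_command:
  rows:
    - [[0, 0, 0.02, 0, 0, 0, 1], [0, 0, 0.02, 0, 0, 0, -1], [0, 0, 0.02, 0, 0, 0, -1], [0, 0, 0.02, 0, 0, 0, -1], [0, 0, 0.02, 0, 0, 0, -1], [0, 0, 0.02, 0, 0, 0, -1], [0, 0, 0.02, 0, 0, 0, -1], [0, 0, 0.02, 0, 0, 0, -1], [0, 0, 0.02, 0, 0, 0, -1], [0, 0, 0.02, 0, 0, 0, -1]]

```text
t: 3.68
eef_pos: [592.9, 170.8, 206.7]
tcp_rot: [3.142, -0.0, -0.506]
ft_force: [-0.2, 0.1, 0.5]
opening: 0.422
grip_force: 0.0
```

Call:
arm_command:
  rows:
    - [[0, 0, 0, 0, 0, 0, -1], [0, 0, 0, 0, 0, 0, -1], [0, 0, 0, 0, 0, 0, -1], [0, 0, 0, 0, 0, 0, -1], [0, 0, 0, 0, 0, 0, -1], [0, 0, 0, 0, 0, 0, -1], [0, 0, 0, 0, 0, 0, -1], [0, 0, 0, 0, 0, 0, -1]]

```text
t: 4.35
eef_pos: [592.8, 170.7, 206.7]
tcp_rot: [3.141, 0.0, -0.506]
ft_force: [-1.0, -1.0, 1.2]
opening: 0.166
grip_force: 30.0
```

Run:
```python
from h import *
s=state();print(s['t'],s['eef_pos'],s['tcp_rot'],s['joints'],s['opening'],s['ft_force'],s['grip_force'])
```

```text
4.35 [592.84827283 170.68524442 206.67216657] [ 3.14131293e+00  1.15571819e-04 -5.06018347e-01] [ 1.73321703e-01  7.25584212e-01  1.73854998e+00 -2.31265783e-04
  6.77724135e-01  2.25031654e+00] 0.16604349186548195 [-1.00629431 -0.99088423  1.2071096 ] 29.999866783618927
```

Call:
arm_command:
  rows:
    - [[0, 0, -0.2, 0, 0, 0, -1], [0, 0, -0.57, 0, 0, 0, -1], [0, 0, -0.57, 0, 0, 0, -1], [0.2, 0.6, -0.57, 0, 0, 0, -1], [0.35, 1, -0.57, 0, 0, 0, -1], [0.35, 1, -0.57, 0, 0, 0, -1], [0.35, 1, -0.57, 0, 0, 0, -1], [0.35, 1, -0.57, 0, 0, 0, -1]]

```text
t: 5.02
eef_pos: [565.3, 9.5, 292.0]
tcp_rot: [3.141, 0.0, -0.51]
ft_force: [0.9, -0.0, -2.6]
opening: 0.168
grip_force: 30.0
```

Call:
arm_command:
  rows:
    - [[0.35, 1, 0, 0, 0, -0.115, -1], [0.35, 1, 0, 0, 0, -0.115, -1], [0.35, 1, 0, 0, 0, -0.115, -1], [0.35, 1, 0, 0, 0, -0.115, -1], [0.35, 1, 0, 0, 0, -0.115, -1], [0.35, 1, 0, 0, 0, -0.115, -1], [0.35, 1, 0, 0, 0, -0.115, -1], [0.35, 1, 0, 0, 0, -0.115, -1]]

```text
t: 5.68
eef_pos: [539.4, -142.4, 292.0]
tcp_rot: [-3.141, 0.0, 0.214]
ft_force: [0.2, -0.6, -2.6]
opening: 0.167
grip_force: 30.0
```

Run:
```python
from h import *
s=state();print(s['t'],s['eef_pos'],s['tcp_rot'],s['opening'],s['ft_force'],s['grip_force'])
go(509.6,-199.1,270,12.4)
p,d=read_camera('top');cv2.imwrite('pics/t1.png',p[:,:,::-1])
```

```text
5.6833 [ 539.35891307 -142.36407099  292.00915641] [-3.14137375e+00  2.33052478e-04  2.13792741e-01] 0.16678858802414964 [ 0.18407695 -0.59107162 -2.5822596 ] 29.99882608652115
shift [-0.2741  0.3276  0.1467] turn [-0.      0.     -0.0004]
```

Call:
arm_command:
  rows:
    - [[-0.275, 0.33, 0, 0, 0, -0.001, -1], [-0.275, 0.33, 0, 0, 0, -0.001, -1], [-0.275, 0.33, 0.15, 0, 0, -0.001, -1], [-0.275, 0.33, 0.3, 0, 0, -0.001, -1], [-0.275, 0.33, 0.34, 0, 0, -0.001, -1], [-0.275, 0.33, 0.34, 0, 0, -0.001, -1], [-0.275, 0.33, 0.34, 0, 0, -0.001, -1], [-0.275, 0.33, 0.34, 0, 0, -0.001, -1]]

```text
t: 6.4
eef_pos: [510.1, -199.4, 242.2]
tcp_rot: [3.141, -0.001, 0.223]
ft_force: [0.1, 0.3, -2.2]
opening: 0.167
grip_force: 30.0
```

Run:
```python
from h import *
s=state();print(s['t'],s['eef_pos'],s['tcp_rot'],s['opening'],s['ft_force'],s['moment'])
go(509.6,-199.1,236.3,12.4)
p,d=read_camera('side');cv2.imwrite('pics/s1.png',cv2.resize(p[100:230,220:360,::-1],None,fx=4,fy=4))
```

```text
6.4 [ 510.14951157 -199.40605556  242.18726819] [ 3.14065679e+00 -9.83088621e-04  2.22817974e-01] 0.16700409863139457 [ 0.14677157  0.29094866 -2.19738792] [0.00290661 0.01167106 0.02254333]
shift [-0.0032 -0.0028  0.0392] turn [ 0.0001 -0.0002  0.001 ]
```

View pics/s1.png

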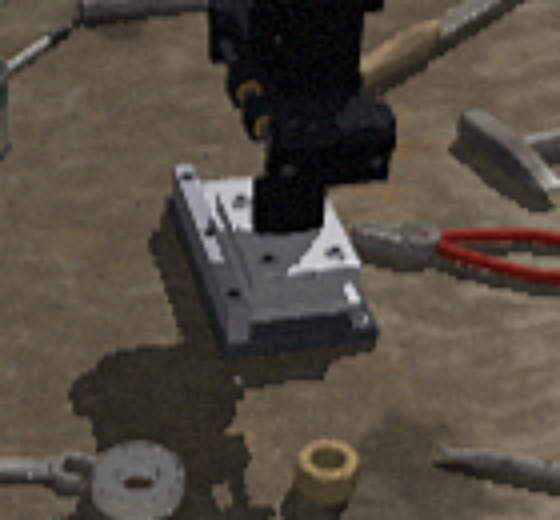

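The cover (crop about (270,245)) hangs level over the bed, just off the fence. Lowering onto the pin tip height.

Call:
arm_command:
  rows:
    - [[0, 0, 0.02, 0, 0, 0.001, -1], [0, 0, 0.04, 0, 0, 0.001, -1], [0, 0, 0.04, 0, 0, 0.001, -1], [0, 0, 0.045, 0, 0, 0.001, -1], [0, 0, 0.045, 0, 0, 0.001, -1], [0, 0, 0.045, 0, 0, 0.001, -1]]

```text
t: 6.95
eef_pos: [509.8, -199.7, 235.4]
tcp_rot: [3.141, -0.001, 0.216]
ft_force: [-0.3, 2.5, 8.7]
opening: 0.167
grip_force: 30.0
```

Call:
arm_command:
  rows:
    - [[0.01, 0, -0.002, 0, 0, 0, -1], [0.02, 0, -0.002, 0, 0, 0, -1], [0.03, 0, -0.002, 0, 0, 0, -1], [0.03, 0, -0.002, 0, 0, 0, -1], [0.03, 0, -0.002, 0, 0, 0, -1]]

```text
t: 7.37
eef_pos: [513.8, -198.8, 235.5]
tcp_rot: [3.141, 0.0, 0.216]
ft_force: [-4.0, -0.4, 8.7]
opening: 0.169
grip_force: 30.0
```

Call:
arm_command:
  rows:
    - [[0.005, 0, -0.002, 0, 0, 0, -1], [0.01, 0, -0.002, 0, 0, 0, -1], [0.01, 0, -0.002, 0, 0, 0, -1], [0.01, 0, -0.002, 0, 0, 0, -1]]

```text
t: 7.7
eef_pos: [514.8, -198.7, 235.5]
tcp_rot: [-3.141, 0.002, 0.216]
ft_force: [-9.5, -3.6, 8.2]
opening: 0.164
grip_force: 30.0
```

Call:
arm_command:
  rows:
    - [[0.004, 0, -0.002, 0, 0, 0, -1], [0.004, 0, -0.002, 0, 0, 0, -1], [0.004, 0, -0.002, 0, 0, 0, -1]]

```text
t: 7.95
eef_pos: [515.0, -198.7, 235.6]
tcp_rot: [-3.141, 0.003, 0.217]
ft_force: [-12.0, -4.7, 7.3]
opening: 0.166
grip_force: 30.0
```

Run:
```python
from h import *
s=state();print(s['t'],s['eef_pos'],s['tcp_rot'],s['opening'],s['ft_force'],s['moment'])
p,d=read_camera('side');cv2.imwrite('pics/s2.png',cv2.resize(p[100:230,220:360,::-1],None,fx=4,fy=4))
W=cloud('side',d)
P=W[125:200,240:330].reshape(-1,3);th=np.radians(12.4)
L=(P[:,:2]-[518.2,-217.1])@np.array([[np.cos(th),-np.sin(th)],[np.sin(th),np.cos(th)]])
z=P[:,2];m=(z>40)&(z<48)&(abs(L[:,0])<45)&(L[:,1]<100)&(L[:,1]>-60)
print(np.percentile(z[m],[10,50,90]),rect(np.c_[L[m]]),np.percentile(L[m],[2,98],axis=0))
A=np.c_[L[m],np.ones(m.sum())];print('tilt',np.linalg.lstsq(A,z[m],rcond=None)[0])
```

```text
7.95 [ 515.04656934 -198.71762937  235.57668975] [-3.14069495e+00  3.06863048e-03  2.16503246e-01] 0.16619746684295217 [-11.96697828  -4.73096984   7.29672957] [-1.27862411  2.17337096 -0.21428259]
[41.78871074 43.44135983 45.45554675] (array([ 3.2, 22. ]), array([102.1,  77.6]), 89.8, 424) [[-33.90864846 -24.3424177 ]
 [ 34.67970541  71.1726876 ]]
tilt [-6.48934565e-03 -6.79831151e-03  4.38099057e+01]
```

View pics/s2.png

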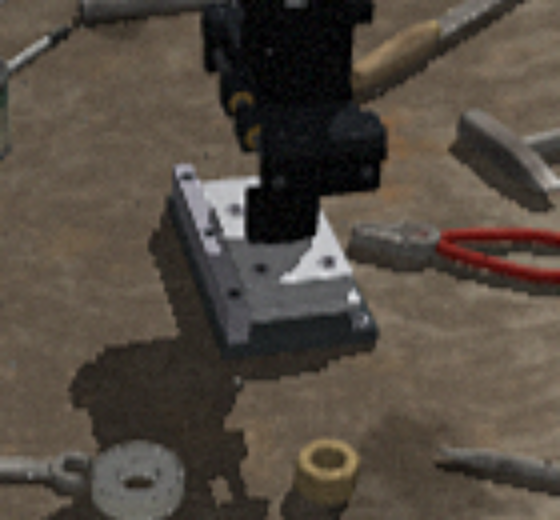

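The cover is flush with the fence and level, bed visible ahead of it. Sliding along -y of the fixture (tool +y).

Call:
arm_command:
  rows:
    - [[0, 0.015, 0, 0, 0, 0, -1], [0, 0.03, 0, 0, 0, 0, -1], [0, 0.045, 0, 0, 0, 0, -1], [0, 0.06, 0, 0, 0, 0, -1], [0, 0.075, 0, 0, 0, 0, -1], [0, 0.09, 0, 0, 0, 0, -1], [0, 0.09, 0, 0, 0, 0, -1], [0, 0.09, 0, 0, 0, 0, -1]]

```text
t: 8.67
eef_pos: [517.8, -210.6, 235.5]
tcp_rot: [-3.138, 0.004, 0.216]
ft_force: [-9.2, 6.2, 9.6]
opening: 0.162
grip_force: 30.0
```

Call:
arm_command:
  rows:
    - [[0, 0.01, 0.001, 0, 0, 0, -1], [0, 0.02, 0.001, 0, 0, 0, -1], [0, 0.02, 0.001, 0, 0, 0, -1]]

```text
t: 8.92
eef_pos: [518.4, -213.4, 235.4]
tcp_rot: [-3.137, 0.004, 0.216]
ft_force: [-9.1, 8.3, 11.4]
opening: 0.164
grip_force: 30.0
```

Call:
arm_command:
  rows:
    - [[0, 0.01, 0, 0, 0, 0, -1], [0, 0.01, 0, 0, 0, 0, -1]]

```text
t: 9.08
eef_pos: [518.8, -214.9, 235.3]
tcp_rot: [-3.137, 0.004, 0.216]
ft_force: [-10.0, 6.4, 10.2]
opening: 0.164
grip_force: 30.0
```

Call:
arm_command:
  rows:
    - [[0, 0.01, 0, 0, 0, 0, -1], [0, 0.01, 0, 0, 0, 0, -1]]

```text
t: 9.25
eef_pos: [519.1, -216.5, 235.2]
tcp_rot: [-3.138, 0.004, 0.216]
ft_force: [-9.7, 4.6, 6.4]
opening: 0.164
grip_force: 30.0
```

Vertical force is dropping near the expected position; probing downward.

Call:
arm_command:
  rows:
    - [[0, 0.004, 0.005, 0, 0, 0, -1], [0, 0.004, 0.01, 0, 0, 0, -1], [0, 0.004, 0.01, 0, 0, 0, -1]]

```text
t: 9.5
eef_pos: [519.1, -216.9, 234.5]
tcp_rot: [-3.138, 0.004, 0.216]
ft_force: [-11.5, 8.5, 19.2]
opening: 0.166
grip_force: 30.0
```

Call:
arm_command:
  rows:
    - [[0, 0.004, -0.006, 0, 0, 0, -1], [0, 0.01, -0.006, 0, 0, 0, -1], [0, 0.01, -0.006, 0, 0, 0, -1]]

```text
t: 9.75
eef_pos: [519.6, -218.9, 234.2]
tcp_rot: [-3.138, 0.004, 0.216]
ft_force: [-8.2, 1.8, -0.5]
opening: 0.168
grip_force: 30.0
```

Call:
arm_command:
  rows:
    - [[0, 0.01, 0, 0, 0, 0, -1], [0, 0.01, 0, 0, 0, 0, -1]]

```text
t: 9.92
eef_pos: [520.0, -220.5, 233.9]
tcp_rot: [-3.138, 0.004, 0.216]
ft_force: [-8.5, 1.6, -1.0]
opening: 0.169
grip_force: 30.0
```

It is dropping in. Lowering further.

Call:
arm_command:
  rows:
    - [[0, 0, 0.005, 0, 0, 0, -1], [0, 0, 0.01, 0, 0, 0, -1], [0, 0, 0.01, 0, 0, 0, -1], [0, 0, 0.01, 0, 0, 0, -1]]

```text
t: 10.25
eef_pos: [519.9, -220.6, 232.7]
tcp_rot: [-3.139, 0.004, 0.216]
ft_force: [-9.7, 0.3, 1.6]
opening: 0.164
grip_force: 30.0
```

Call:
arm_command:
  rows:
    - [[-0.003, 0, 0.008, 0, 0, 0, -1], [-0.003, 0, 0.016, 0, 0, 0, -1], [-0.003, 0, 0.024, 0, 0, 0, -1], [-0.003, 0, 0.032, 0, 0, 0, -1], [-0.003, 0, 0.036, 0, 0, 0, -1], [-0.003, 0, 0.036, 0, 0, 0, -1]]

```text
t: 10.75
eef_pos: [519.6, -220.6, 228.0]
tcp_rot: [-3.14, 0.003, 0.216]
ft_force: [-10.5, 2.2, 8.8]
opening: 0.168
grip_force: 30.0
```

Call:
arm_command:
  rows:
    - [[-0.003, 0, 0.006, 0, 0, 0, -1], [-0.003, 0, 0.012, 0, 0, 0, -1], [-0.003, 0, 0.012, 0, 0, 0, -1], [-0.003, 0, 0.012, 0, 0, 0, -1]]

```text
t: 11.08
eef_pos: [519.4, -220.6, 226.6]
tcp_rot: [-3.14, 0.002, 0.216]
ft_force: [-9.1, 4.0, 13.1]
opening: 0.167
grip_force: 30.0
```

Call:
arm_command:
  rows:
    - [[-0.002, 0, 0.004, 0, 0, 0, -1], [-0.002, 0, 0.008, 0, 0, 0, -1], [-0.002, 0, 0.008, 0, 0, 0, -1], [-0.002, 0, 0.008, 0, 0, 0, -1]]

```text
t: 11.42
eef_pos: [519.3, -220.6, 226.6]
tcp_rot: [-3.141, 0.001, 0.216]
ft_force: [-11.7, 6.3, 26.8]
opening: 0.167
grip_force: 30.0
```

Run:
```python
from h import *
s=state();print(s['t'],s['eef_pos'],s['tcp_rot'],s['qvel'].round(4),s['ft_force'],s['moment'])
p,d=read_camera('side');cv2.imwrite('pics/s3.png',cv2.resize(p[100:230,220:360,::-1],None,fx=4,fy=4))
W=cloud('side',d);P=W[125:200,240:330].reshape(-1,3);th=np.radians(12.4)
L=(P[:,:2]-[518.2,-217.1])@np.array([[np.cos(th),-np.sin(th)],[np.sin(th),np.cos(th)]]);z=P[:,2]
m=(z>29)&(z<44)&(L[:,0]<32)&(L[:,0]>-38)&(L[:,1]<52)&(L[:,1]>-55)
print('top z',np.median(z[m]),np.percentile(L[m],[2,98],axis=0))
f=(z>29)&(z<44)&(L[:,0]>36)&(L[:,0]<48)&(abs(L[:,1])<85);print('fence z',np.median(z[f]))
```

```text
11.4167 [ 519.26594968 -220.60465048  226.56628635] [-3.14063724e+00  9.28430190e-04  2.16349887e-01] [ 0.0005  0.0015 -0.0003  0.002   0.0001 -0.001 ] [-11.72148217   6.2972363   26.79919579] [ 1.12476644  1.84638207 -0.13401495]
top z 34.568796378086176 [[-33.7965429  -45.86696748]
 [ 31.14637572  49.05238374]]
fence z 36.47856644914623
```

View pics/s3.png

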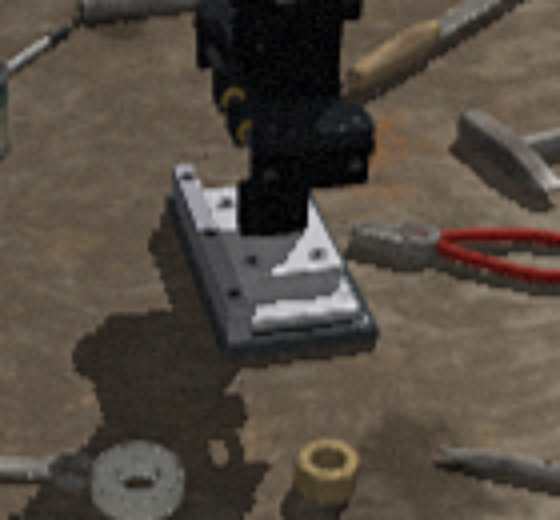

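The cover's top is at 34 mm, below the fence top at 36.5. TCP travel also puts the underside at about 20 mm, and the force jumped to 27 N, so the bed is on its stop. The picture shows the cover centred on the bed and still gripped. Handing in.

```bash
python3 -c "
from cell import *
print(job_done())"
```

```text
the job is handed in; nothing more can be done
None
```

The cover was slid along the fence onto the pin, pressed down to the bed's stop and handed in while still gripped, at about 11.5 s; hand-in returned no verdict, but my last readings put its underside at about 20 mm with about 27 N upward on the tool.

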